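Rake the tall piston out of the divided tray and gauge its height

ROBOT

A 6-joint arm with a two-finger parallel gripper is mounted at the origin on the work surface. World frame = base frame: x ahead of the robot, y to its left, z up, the work surface at z = 0. Lengths are in m, angles in rad, forces in N, time in s.
With the tool pointing down it reaches from about 0.325 to 0.775 m from the base axis. Payload 9.3 kg.
Tool frame: the origin (TCP) lies midway between the tips of the shut fingers; the grasp point (between the pads) lies 19 mm behind it; z points along the fingers, y is the line along which they close (so a half turn about z gives the same grasp; the last joint's range is limited). The gripper opens to 85 mm and grips with 20 to 120 N. Pads are 22 mm wide; open, the fingers measure 114 mm over their backs; the gripper's body (76 mm by 85 mm) begins 54 mm behind the grasp point. The pads swing forward as they close: fully open they stand 13 mm farther back than shut.
Start: joints at [-1.385, 0.259, 0.021, 1.334, 0, 1.418], TCP at [0.183, -0.519, 0.231] pointing down, gripper open.
Joint ranges: [-3.04, 3.04], [-0.91, 1.82], [-1.04, 1.36], [-1.92, 1.95], [-1.52, 1.45], [-3.14, 3.14]. Speed limits (rad/s): [2.22, 2.22, 2.79, 3.14, 3.14, 3.14].

INTERFACE

Orientations are given as [roll, pitch, yaw] about the fixed x, y, z axes, in that order (R = Rz(yaw) Ry(pitch) Rx(roll)).
In Python, from station import * gives the robot as it stands.
- The arm moves only by the tool drive_tool, never from a script. Its argument "series" is a list of rows, each an object of numbers: "ax", "ay", "az": the turn, a rotation vector about the world's x, y, z as a fraction of full scale; "x", "y", "z": the shift along the world's x, y, z as a fraction of full scale; "hand": the opening, from 0 (shut) to 1 (fully open). A call has 1 to 8 rows; each row shifts and turns the commanded pose from where the row before left it; what a row does not reach is not made up. Full scale, the value 1, is 0.04 m for a shift and 0.08 rad for a turn. A row lasts 1/10 s, in which the tool goes at most 50 mm and 8.59 degrees, less where a joint would pass 70% of its speed; a pose out of reach is approached as far as the arm can. A call with a number of a shift or a turn outside -1 to 1 is refused whole. A call with a gripper value outside its range is refused whole. The fingers move at their own pace and stop on an object; "grip_force" is the grip in N (left out, the last holds). Time passes only in rows, so rows that do not move let the fingers close. It gives the time, the measured TCP pose, the force, the opening and the grip force at its end, in the units of the state.
- state(): the state, without advancing time (a new reading comes with each control period).
- capture(name): name is "side" or "top"; returns (picture, depth): 384x512x3 uint8, blue, green, red; 384x512 float32, m along the optical axis (not along the pixel's ray), 0 where there is no reading.
- calibration(name): a dict with "vertical_fov" (degrees; the focal length in pixels is half the picture's height over the tangent of half this angle, whatever the lens; pixels are square), "cx", "cy" (the principal point, pixels), "k1" (the pictures are not rectified: a ray, as slopes to the right and down, at radius r is drawn at 1 + k1 r^2 times it, then the intrinsics apply), "camera_from_world" (4x4, takes a point from world to camera coordinates). Camera axes: x right, y down, z forward; pixel columns grow to the right and rows downward; lengths in m; the calibration is good to about 2 mm. A picture is of the moment at which its call begins. calibration takes no time and is no camera call.
- hand_in(): hands the job in; it is judged then, once.
The state is a dict: "time": time; "q": joint angles; "qd": joint speeds; "effort": joint torques, N m; "tool_pos": TCP position; "eef_rot": TCP orientation; "wrist_force": force on the tool from outside, world axes, zero at the start; "moment": the same for the moment, N m; "opening": finger opening in m; "gripper_force": force on a finger pad.
Only numpy, scipy, OpenCV 4.12 (cv2) and the standard library are available. Lean on these libraries where they do the work, as an engineer would, in place of code of your own. Each camera call takes 0.05 s, during which the arm holds its last target. There are 200 camera calls.

TASK

Slide the tallest of the three pistons out of its lane in the divided tray and across the bench, without lifting it, until it sits home against the two stop pins of the height gauge. Then press the gauge's black knob down gently so that its foot bears on the piston's crown for half a second, and let the foot spring back up. Leave the piston home at the gauge, the other two pistons in their lanes and the bushing and plugs behind undisturbed.

Things in the scene. Friction and masses are not known exactly. Their poses are not given: they have to be found in the camera images.
- piston_tall: The tallest piston: matte aluminium solid upright cylinder, 90 mm diameter (too wide for the gripper), 66 mm tall, black seal rings, about 0.65 kg. Origin: centre of its underside, z up. It starts in one of the three tray lanes; which one varies.
- piston_mid: Same kind of piston, 90 mm diameter, 53 mm tall; stays in its tray lane. Origin: centre of its underside.
- piston_short: Same kind of piston, 90 mm diameter, 40 mm tall; stays in its tray lane. Origin: centre of its underside.
- bin: Fixed grey tray: 3 lanes, 108 mm wide inside, centres at y = -114, 0, +114 mm, open to the front (-x, facing the robot). Floor 4 mm thick; dividers 34 mm tall, 6 mm thick, x = -60 to +76 mm; back wall's inner face at x = +70 mm. Pistons start near x = -43 mm, jutting from the front, with about 70 mm of finger room behind. Origin: on the bench, middle lane; x to the back, z up.
- gauge_mark (a point): Point on the bench where the piston's centre lies when home at the gauge. x points away from the robot to the gauge's column, z up. Two fixed steel stop pins (14 mm diameter, 36 mm tall) at x = +43, y = -30 and +30 mm centre a piston pushed along +x. Front (-x) and both sides are open.
- gauge_foot (a point): Foot of the height gauge: steel disc 18 mm diameter at the lower end of the vertical sprung slide, 22 mm beyond gauge_mark along its x. Origin: centre of the underside; 95 mm above the bench when the slide is up.
- gauge_knob (a point): Centre of the flat top of the black press knob (36 mm diameter, 12 mm thick) at the upper end of the slide, directly above the foot; 237 mm above the bench when the slide is up. Pressed straight down from above.
- gauge_slide (a joint): Gauge reading in m: 0 with the slide up, grows as it is pressed down, to 0.060 at most. A spring returns it; pressing takes about 3 N at the start and 6 N at 0.03. The foot meets the tall piston at 0.029, the middle one at 0.042, the short one at 0.055.
- bushing: Bystander: loose stainless guide bushing, upright tube 64 mm diameter, 70 mm tall, behind the work. Origin: centre of its underside.
- plug0: Bystander: loose yellow plastic end plug, 68 mm diameter flange, 45 mm tall. Origin: centre of its underside.
- plug1: Bystander: the second yellow end plug, same size. Origin: centre of its underside.
- gauge: Fixed height gauge stand, same origin and axes as gauge_mark. Behind the pins a base plate 12 mm thick, 130 mm wide, x = +42 to +112 mm; grey column 32 x 45 mm at x = +92 mm with a dial on top, 200 mm tall; fixed arm 26 mm wide from x = +8 mm to the column, 147 to 173 mm above the bench.

How it is judged:
On the way, in this order (a step that is already met when the one before it is completed fails the run):
1. The tallest piston is slid out of the tray, fully in front of the dividers (its centre more than 105 mm in front of the tray's origin) and upright on the bench (x of piston_tall in the frame of bin below -0.105 m and height (world z) of piston_tall below 0.006 m and angle between piston_tall's own z axis and vertical below 0.08 rad), for 0.2 s.
2. The tallest piston stands home at the gauge: its centre within 10 mm of the mark, upright on the bench, with the gauge foot still up (reading under 10 mm) (horizontal distance between piston_tall and gauge_mark below 0.01 m and height (world z) of piston_tall below 0.006 m and angle between piston_tall's own z axis and vertical below 0.08 rad and value of joint gauge_slide below 0.01 m), for 0.2 s.
3. The gauge foot is held down on the piston's crown with at least 1 N for half a second, the reading between 25 and 33 mm, the piston within 10 mm of the mark (horizontal distance between piston_tall and gauge_mark below 0.01 m and height (world z) of piston_tall below 0.006 m and angle between piston_tall's own z axis and vertical below 0.08 rad and contact force between gauge_slide and piston_tall above 1 N and value of joint gauge_slide between 0.025 and 0.033 m), for 0.5 s.
At the end, for the whole second after the job is handed in: Tallest piston upright on the bench, at rest, centre within 10 mm of the gauge mark; gauge slide back up (reading under 4 mm); middle and short pistons within 25 mm and bushing and plugs within 20 mm of where they started (horizontal distance between piston_tall and gauge_mark below 0.01 m and height (world z) of piston_tall below 0.006 m and angle between piston_tall's own z axis and vertical below 0.08 rad and value of joint gauge_slide below 0.004 m and linear speed of piston_tall below 0.01 m/s and distance of each of piston_mid, piston_short from where it was at the start of the episode below 0.025 m and distance of each of bushing, plug0, plug1 from where it was at the start of the episode below 0.02 m); the robot touches nothing.
It fails at once if The gauge foot is pressed onto the piston with more than 40 N (contact force between gauge_slide and piston_tall above 40 N).
It fails at once if The tallest piston is lifted more than 20 mm off the bench or tipped more than about 20 degrees (height (world z) of piston_tall above 0.02 m or angle between piston_tall's own z axis and vertical above 0.35 rad).
It fails at once if The middle or the short piston is moved more than 25 mm (distance of any of piston_mid, piston_short from where it was at the start of the episode above 0.025 m).
It fails at once if The bushing or a plug is moved more than 20 mm (distance of any of bushing, plug0, plug1 from where it was at the start of the episode above 0.02 m).
It also fails if it takes over 72 s, if anything falls off the work surface, if the arm or the gripper's body presses on something with over 40 N, if the wrist force passes 120 N, or if a joint passes its speed limit or range.

## Working session

There is one attempt and no reset: what is moved stays moved. The work goes in short steps, Python scripts to look and compute and a tool call to move; the robot and the scene stay as the last step left them, time stands still between calls to the robot, and variables do not carry over. Pictures are saved under pics/ and viewed, at most 10 in all, crops included, and the job is handed in when it is done.

Besides the shell and the picture viewer there is one more tool, called after "Emit:" as a command line: name --argument value ..., lists and objects as JSON in quotes. drive_tool: Moves the arm, as the interface text tells. Shift numbers are shares of 0.04 m and turn numbers shares of 0.08 rad, none past 1 either way. Its arguments: {"type":"object","properties":{"series":{"type":"array"},"grip_force":{"type":"number"}},"required":["series"]}

```bash
mkdir -p pics; ls
cat > h.py <<'E'
from station import *
import numpy as np, cv2
def K(c):
    f=192/np.tan(np.radians(c["vertical_fov"])/2); return f
def back(name,uv,d=None,z=None):
    c=calibration(name); f=K(c)
    M=np.array([[f,0,c["cx"]],[0,f,c["cy"]],[0,0,1]])
    n=cv2.undistortPoints(np.array(uv,float).reshape(-1,1,2),M,np.array([c["k1"],0,0,0.])).reshape(-1,2)
    T=np.linalg.inv(np.array(c["camera_from_world"])); r=np.c_[n,np.ones(len(n))]
    if d is not None: return (r*np.array(d).reshape(-1,1))@T[:3,:3].T+T[:3,3]
    w=r@T[:3,:3].T; o=T[:3,3]
    return o+w*((z-o[2])/w[:,2:3])
def cloud(name,dep):
    v,u=np.mgrid[:384,:512]; P=back(name,np.c_[u.ravel(),v.ravel()],dep.ravel()).reshape(384,512,3)
    P[dep==0]=np.nan; return P
E
python3 - <<'E'
from h import *
for n in("side","top"):
    p,d=capture(n); cv2.imwrite(f"pics/{n}0.png",p); np.savez(f"pics/{n}0.npz",p=p,d=d)
    print(calibration(n))
print(state())
E
```

```text
pics
{'vertical_fov': 56.279502640758494, 'cx': 253.5140377282285, 'cy': 188.36797671635287, 'k1': -0.10009126518571436, 'camera_from_world': array([[-0.87621803, -0.4818526 ,  0.00774833,  0.54782758],
       [-0.34768169,  0.62093991, -0.7025319 ,  0.33439444],
       [ 0.33370558, -0.61826507, -0.71161007,  0.71273243],
       [ 0.        ,  0.        ,  0.        ,  1.        ]])}
{'vertical_fov': 49.43600190995096, 'cx': 255.1250542838895, 'cy': 190.0969246185545, 'k1': -0.08055739384489562, 'camera_from_world': array([[-0.01713045, -0.99980741,  0.00957604, -0.00832595],
       [-0.99191905,  0.01578957, -0.12588598,  0.67399325],
       [ 0.12571053, -0.01165514, -0.9919985 ,  1.33971548],
       [ 0.        ,  0.        ,  0.        ,  1.        ]])}
{'time': 0.1, 'q': array([-1.38457637e+00,  2.59131646e-01,  2.08651945e-02,  1.33368255e+00,
        1.88112741e-06,  1.41816960e+00]), 'qd': array([-0.00091296, -0.00125927,  0.00295966, -0.00042247,  0.0023823 ,
       -0.0007429 ]), 'effort': array([ 5.49798366e-03, -5.56694019e+01,  3.45071661e+01,  1.16024443e-02,
       -4.63208983e-05, -2.67367419e-06]), 'tool_pos': array([ 0.1827585 , -0.51850159,  0.23073976]), 'eef_rot': array([-3.14045367e+00, -1.77105868e-04,  3.38846575e-01]), 'wrist_force': array([-0.06527904, -0.0117004 ,  0.71412431]), 'moment': array([0.01217454, 0.04881086, 0.00990217]), 'gripper_force': 0.0, 'opening': 0.08545655322683864}
```

View pics/top0.png

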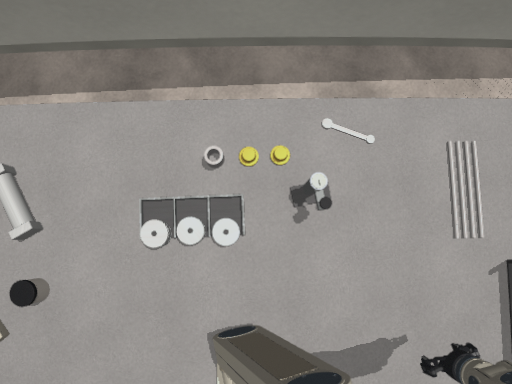

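View pics/side0.png

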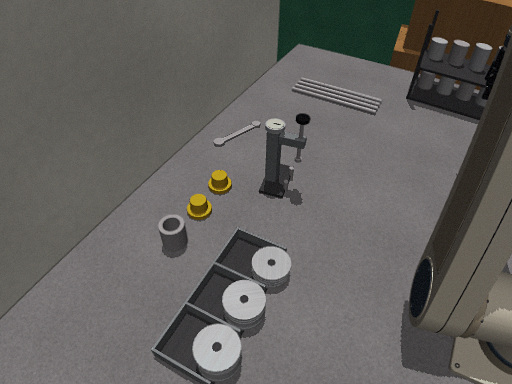

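The top view shows pistons at about (154,234), (190,231) and (226,232) in the tray. The gauge knob is at (325,203) and the column at (318,182), with the plugs and bushing behind at row 156. Next I'll measure heights and the poses.

Run:
```python
from h import *
D={n:np.load(f"pics/{n}0.npz") for n in("top","side")}
C={n:cloud(n,D[n]["d"]) for n in D}; np.set_printoptions(precision=4,suppress=True)
P=C["top"]
def fitc(Q):
    c,r=cv2.minEnclosingCircle(Q[:,:2].astype(np.float32)); return np.round(c,4),round(r,4)
for (u,v) in[(154,234),(190,231),(226,232)]:
    B=P[v-17:v+18,u-17:u+18].reshape(-1,3); zt=np.nanmedian(B[(B[:,2]>.03),2])
    Q=B[abs(B[:,2]-zt)<.006]; print("top piston",zt,fitc(Q),len(Q))
S=C["side"]
for (u,v) in[(217,347),(244,300),(271,263)]:
    B=S[v-22:v+20,u-26:u+26].reshape(-1,3); b=S[v-3:v+4,u+8:u+14,2]; zt=np.nanmedian(b)
    Q=B[abs(B[:,2]-zt)<.004]; print("side piston",zt,fitc(Q),len(Q))
for n,(u,v,w) in{"top":(325,203,8),"side":(303,118,9)}.items():
    B=C[n][v-w:v+w+1,u-w:u+w+1].reshape(-1,3); zt=np.nanmedian(B[(B[:,2]>.2),2]); Q=B[abs(B[:,2]-.237)<.01]
    print(n,"knob",zt,fitc(Q),len(Q),np.median(Q,0))
# column dial
for n,(u,v,w) in{"top":(318,182,11),"side":(275,125,12)}.items():
    B=C[n][v-w:v+w+1,u-w:u+w+1].reshape(-1,3); Q=B[(B[:,2]>.185)&(B[:,2]<.222)]; print(n,"dial",fitc(Q),len(Q),np.median(Q,0))
# tray: points in z .025-.04 around
B=P[190:245,135:250].reshape(-1,3); Q=B[abs(B[:,2]-.034)<.005]; r=cv2.minAreaRect(Q[:,:2].astype(np.float32)); print("tray",r, cv2.boxPoints(r))
for n,(u,v) in{"bush":(214,156),"p0":(249,156),"p1":(280,155)}.items(): print(n,back("top",[(u,v)],z=.04))
a=np.hstack([cv2.resize(D["top"]["p"][165:245,130:250],None,fx=4,fy=4,interpolation=2),cv2.resize(D["top"]["p"][165:245,280:350],None,fx=4,fy=4,interpolation=2)])
b=cv2.resize(D["side"]["p"][105:205,240:320],None,fx=4,fy=4)
cv2.imwrite("pics/c1.png",a); cv2.imwrite("pics/c2.png",b)
```

```text
top piston 0.07013208581325214 (array([0.5377, 0.3107]), 0.0459) 607
top piston 0.05698472510778352 (array([0.5442, 0.1937]), 0.0453) 564
top piston 0.04350760102603268 (array([0.5387, 0.0785]), 0.0571) 557
side piston 0.0688207419094436 (array([0.5343, 0.3096]), 0.0454) 1698
side piston 0.0551152733140603 (array([0.542 , 0.1944]), 0.046) 1399
side piston 0.042812208232839655 (array([0.5356, 0.0801]), 0.0457) 1041
top knob 0.23605007022994806 (array([ 0.609 , -0.2152]), 0.0181) 128 [ 0.6091 -0.2147  0.2361]
side knob 0.2351259758701621 (array([ 0.6072, -0.217 ]), 0.0184) 129 [ 0.606  -0.2121  0.2356]
top dial (array([ 0.6779, -0.206 ]), 0.0258) 238 [ 0.6778 -0.2042  0.1988]
side dial (array([ 0.6781, -0.2043]), 0.0281) 261 [ 0.6745 -0.1974  0.1977]
tray ((0.5802767872810364, 0.19380275905132294), (0.15619952976703644, 0.350986510515213), 1.4905472993850708) [[0.4976 0.3672]
 [0.5068 0.0163]
 [0.6629 0.0204]
 [0.6538 0.3713]]
bush [[0.7916 0.1166 0.04  ]]
p0 [[ 0.7898 -0.0009  0.04  ]]
p1 [[ 0.7917 -0.1051  0.04  ]]
```

View pics/c1.png

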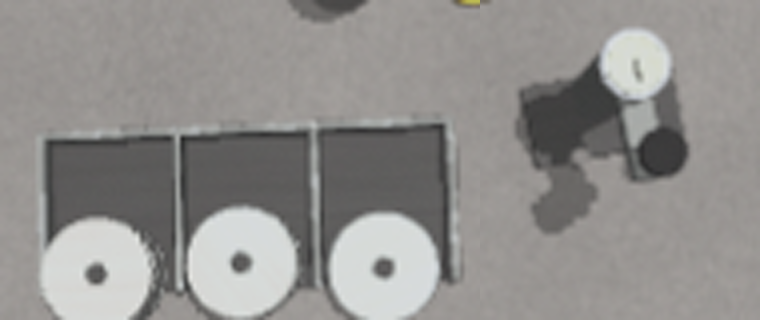

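View pics/c2.png

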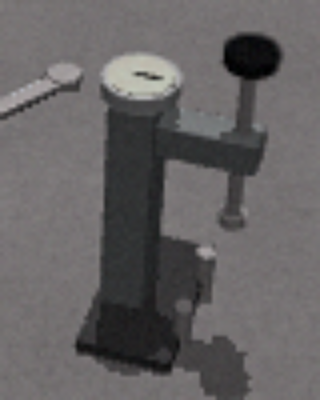

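The side crop shows the knob, slide, arm, foot and one pin clearly. The top crop shows the tray only slightly yawed. The tall piston is in the +y lane at (0.536, 0.310), with its crown at 0.070. I'll refine the gauge yaw.

Run:
```python
from h import *
np.set_printoptions(precision=4,suppress=True)
for n in("top","side"):
    P=cloud(n,np.load(f"pics/{n}0.npz")["d"]).reshape(-1,3)
    m=(abs(P[:,0]-.64)<.13)&(abs(P[:,1]+.21)<.1)
    P=P[m]
    for nm,a,b in(("base",.007,.018),("col",.03,.14),("arm",.163,.178),("armall",.15,.178)):
        Q=P[(P[:,2]>a)&(P[:,2]<b)]
        if nm[:3]=="arm": Q=Q[Q[:,0]<.65]
        if len(Q)>5:
            r=cv2.minAreaRect(Q[:,:2].astype(np.float32)); print(n,nm,len(Q),np.array(r[0]),np.array(r[1]),r[2],Q[:,:2].mean(0))
```

```text
top base 419 [ 0.6462 -0.2004] [0.1951 0.2318] 84.99454498291016 [ 0.6573 -0.1909]
top col 91 [ 0.6454 -0.193 ] [0.0879 0.0343] 4.847069263458252 [ 0.6585 -0.1886]
top arm 83 [ 0.6227 -0.2127] [0.0554 0.0223] 8.128087043762207 [ 0.6292 -0.2088]
top armall 95 [ 0.6227 -0.2127] [0.0554 0.0223] 8.128087043762207 [ 0.6281 -0.2082]
side base 514 [ 0.7035 -0.1939] [0.1716 0.1306] 15.242439270019531 [ 0.6559 -0.1903]
side col 537 [ 0.6412 -0.2035] [0.0868 0.0655] 60.083824157714844 [ 0.6591 -0.1935]
side arm 178 [ 0.6225 -0.2136] [0.0588 0.0291] 10.289515495300293 [ 0.6211 -0.2097]
side armall 274 [ 0.6225 -0.2135] [0.0587 0.0292] 9.91048812866211 [ 0.6205 -0.2073]
```

Emit:
drive_tool --series '[{"y":1,"x":0.3,"az":-1,"hand":0.6},{"y":1,"x":0.5,"az":-1,"hand":0.6},{"y":1,"x":0.7,"az":-1,"hand":0.6},{"y":1,"x":0.7,"az":-1,"hand":0.6},{"y":1,"x":0.7,"hand":0.6},{"y":1,"x":0.7,"hand":0.6},{"y":1,"x":0.7,"hand":0.6},{"y":1,"x":0.7,"hand":0.6}]'

```text
$.series[0]: bad value
```

Emit:
drive_tool --series '[{"ax":0,"ay":0,"az":-1,"x":0.3,"y":1,"z":0,"hand":0.6},{"ax":0,"ay":0,"az":-1,"x":0.5,"y":1,"z":0,"hand":0.6},{"ax":0,"ay":0,"az":-1,"x":0.7,"y":1,"z":0,"hand":0.6},{"ax":0,"ay":0,"az":-1,"x":0.7,"y":1,"z":0,"hand":0.6},{"ax":0,"ay":0,"az":0,"x":0.7,"y":1,"z":0,"hand":0.6},{"ax":0,"ay":0,"az":0,"x":0.7,"y":1,"z":0,"hand":0.6},{"ax":0,"ay":0,"az":0,"x":0.7,"y":1,"z":0,"hand":0.6},{"ax":0,"ay":0,"az":0,"x":0.7,"y":1,"z":0,"hand":0.6}]'

```text
time: 0.9
tool_pos: [0.3834, -0.1969, 0.2313]
eef_rot: [3.142, -0.0, 0.018]
wrist_force: [0.7, -1.1, -0.5]
opening: 0.0513
gripper_force: 0.0
```

Emit:
drive_tool --series '[{"ax":0,"ay":0,"az":0,"x":0.2,"y":1,"z":0,"hand":0.6},{"ax":0,"ay":0,"az":0,"x":0.2,"y":1,"z":0,"hand":0.6},{"ax":0,"ay":0,"az":0,"x":0.4,"y":1,"z":0,"hand":0.6},{"ax":0,"ay":0,"az":0,"x":0.4,"y":1,"z":0,"hand":0.6},{"ax":0,"ay":0,"az":0,"x":0.5,"y":1,"z":0,"hand":0.6},{"ax":0,"ay":0,"az":0,"x":0.5,"y":1,"z":0,"hand":0.6},{"ax":0,"ay":0,"az":0,"x":0.5,"y":1,"z":0,"hand":0.6},{"ax":0,"ay":0,"az":0,"x":0.5,"y":1,"z":0,"hand":0.6}]'

```text
time: 1.7
tool_pos: [0.5115, 0.1098, 0.2311]
eef_rot: [-3.13, 0.001, 0.044]
wrist_force: [0.4, -1.4, -0.3]
opening: 0.0513
gripper_force: 0.0
```

Emit:
drive_tool --series '[{"ax":0,"ay":0,"az":0,"x":0.5,"y":1,"z":0,"hand":0.6},{"ax":0,"ay":0,"az":0,"x":0.5,"y":1,"z":0,"hand":0.6},{"ax":0,"ay":0,"az":0,"x":0.5,"y":1,"z":0,"hand":0.6},{"ax":0,"ay":0,"az":0,"x":0.5,"y":1,"z":0,"hand":0.6},{"ax":0,"ay":0,"az":0,"x":0.5,"y":0.6,"z":0,"hand":0.6},{"ax":0,"ay":0,"az":0,"x":0,"y":0,"z":0,"hand":0.6}]'

```text
time: 2.3
tool_pos: [0.6219, 0.214, 0.2294]
eef_rot: [-3.069, 0.003, 0.172]
wrist_force: [-1.3, -1.0, -0.9]
opening: 0.0511
gripper_force: 0.0
```

```bash
python3 -c "
from h import *
s=state();print(s['q'],s['tool_pos'],s['eef_rot'])"
```

```text
[0.1708324  0.44567668 0.29674768 1.42453066 0.07305637 3.14059066] [0.62190991 0.21395128 0.22935625] [-3.06853366e+00  2.59020006e-03  1.71831717e-01]
```

Emit:
drive_tool --series '[{"ax":0,"ay":0,"az":1,"x":0,"y":0,"z":0,"hand":0.6},{"ax":0,"ay":0,"az":1,"x":0,"y":0,"z":0,"hand":0.6},{"ax":0,"ay":0,"az":1,"x":0,"y":0,"z":0,"hand":0.6},{"ax":0,"ay":0,"az":1,"x":0,"y":0,"z":0,"hand":0.6},{"ax":0,"ay":0,"az":1,"x":0,"y":0.5,"z":0,"hand":0.6},{"ax":0,"ay":0,"az":1,"x":0,"y":0.5,"z":0,"hand":0.6},{"ax":0,"ay":0,"az":1,"x":0,"y":0.5,"z":0,"hand":0.6},{"ax":0,"ay":0,"az":1,"x":0,"y":0.5,"z":0,"hand":0.6}]'

```text
time: 3.1
tool_pos: [0.6198, 0.2925, 0.2313]
eef_rot: [-3.069, 0.002, 0.813]
wrist_force: [0.8, 0.8, 0.3]
opening: 0.0516
gripper_force: 0.0
```

Emit:
drive_tool --series '[{"ax":0,"ay":0,"az":1,"x":0,"y":0,"z":0,"hand":0.6},{"ax":0,"ay":0,"az":1,"x":0,"y":0,"z":0,"hand":0.6},{"ax":0,"ay":0,"az":1,"x":0,"y":0,"z":0,"hand":0.6},{"ax":0,"ay":0,"az":1,"x":0,"y":0,"z":0,"hand":0.6},{"ax":0,"ay":0,"az":1,"x":0,"y":0,"z":0,"hand":0.6},{"ax":0,"ay":0,"az":1,"x":0,"y":0,"z":0,"hand":0.6},{"ax":0,"ay":0,"az":1,"x":0,"y":0,"z":0,"hand":0.6},{"ax":0,"ay":0,"az":1,"x":0,"y":0,"z":0,"hand":0.6}]'

```text
time: 3.9
tool_pos: [0.6198, 0.2919, 0.2312]
eef_rot: [-3.068, 0.001, 1.453]
wrist_force: [1.4, 0.6, 0.3]
opening: 0.0513
gripper_force: 0.0
```

Emit:
drive_tool --series '[{"ax":0,"ay":0,"az":1,"x":0,"y":0,"z":0,"hand":0.6},{"ax":0,"ay":0,"az":1,"x":0,"y":0,"z":0,"hand":0.6},{"ax":0,"ay":0,"az":1,"x":0,"y":0,"z":0,"hand":0.6},{"ax":0,"ay":0,"az":1,"x":0,"y":0,"z":0,"hand":0.6},{"ax":0,"ay":0,"az":1,"x":0,"y":0,"z":0,"hand":0.6},{"ax":0,"ay":0,"az":1,"x":0,"y":0,"z":0,"hand":0.6},{"ax":0,"ay":0,"az":1,"x":0,"y":0,"z":0,"hand":0.6},{"ax":0,"ay":0,"az":1,"x":0,"y":0,"z":0,"hand":0.6}]'

```text
time: 4.7
tool_pos: [0.6198, 0.2918, 0.2312]
eef_rot: [-3.068, 0.001, 2.093]
wrist_force: [0.2, -0.9, -0.6]
opening: 0.051
gripper_force: 0.0
```

Emit:
drive_tool --series '[{"ax":0,"ay":0,"az":1,"x":0,"y":0,"z":0,"hand":0.6},{"ax":0,"ay":0,"az":1,"x":0,"y":0,"z":0,"hand":0.6},{"ax":0,"ay":0,"az":1,"x":0,"y":0,"z":0,"hand":0.6},{"ax":0,"ay":0,"az":1,"x":0,"y":0,"z":0,"hand":0.6},{"ax":0,"ay":0,"az":1,"x":0,"y":0,"z":0,"hand":0.6},{"ax":0,"ay":0,"az":1,"x":0,"y":0,"z":0,"hand":0.6},{"ax":0,"ay":0,"az":1,"x":0,"y":0,"z":0,"hand":0.6},{"ax":0,"ay":0,"az":1,"x":0,"y":0,"z":0,"hand":0.6}]'

```text
time: 5.5
tool_pos: [0.6198, 0.2918, 0.2312]
eef_rot: [-3.068, 0.0, 2.733]
wrist_force: [1.4, -0.0, -0.3]
opening: 0.0513
gripper_force: 0.0
```

Emit:
drive_tool --series '[{"ax":0,"ay":0,"az":1,"x":-0.1,"y":0.43,"z":0,"hand":0.6},{"ax":0,"ay":0,"az":1,"x":0,"y":0,"z":0,"hand":0.6},{"ax":0,"ay":0,"az":1,"x":0,"y":0,"z":0,"hand":0.6},{"ax":0,"ay":0,"az":1,"x":0,"y":0,"z":0,"hand":0.6},{"ax":0,"ay":0,"az":1,"x":0,"y":0,"z":0,"hand":0.6},{"ax":0,"ay":0,"az":0.43,"x":0,"y":0,"z":-1,"hand":0.6},{"ax":0.92,"ay":0.02,"az":0,"x":0,"y":0,"z":-1,"hand":0.6},{"ax":0,"ay":0,"az":0,"x":0,"y":0,"z":-0.5,"hand":0.6}]'

```text
time: 6.3
tool_pos: [0.6143, 0.3078, 0.1279]
eef_rot: [3.14, -0.003, -3.12]
wrist_force: [-0.4, -0.6, 0.4]
opening: 0.0511
gripper_force: 0.0
```

Run:
```python
from h import *
a=[]
for n in("top","side"):
    p,d=capture(n); a.append(p)
cv2.imwrite("pics/d1.png",np.hstack([cv2.resize(a[0][150:350,100:300],(400,400)),cv2.resize(a[1][200:384,140:330],(400,400))]))
s=state();print(s['q'],s['tool_pos'],s['eef_rot'],s['time'])
```

```text
[3.42682437e-01 5.36593692e-01 1.95683312e-01 1.23498028e+00
 3.83145046e-04 3.20955185e-01] [0.61431586 0.30804273 0.12806942] [-3.14034909 -0.00495506 -3.11986946] 6.4
```

View pics/d1.png

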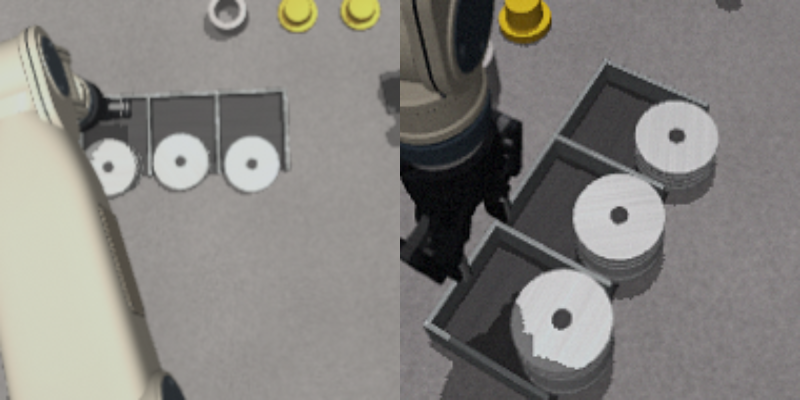

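The picture shows the fingers behind the tall piston, over its lane. The pistons are still in place. I'll descend now.

Emit:
drive_tool --series '[{"ax":0,"ay":0,"az":0,"x":0,"y":0,"z":-1,"hand":0.6},{"ax":0,"ay":0,"az":0,"x":0,"y":0,"z":-0.8,"hand":0.6},{"ax":0,"ay":0,"az":0,"x":0,"y":0,"z":-0.5,"hand":0.6},{"ax":0,"ay":0,"az":0,"x":0,"y":0,"z":-0.4,"hand":0.6},{"ax":0,"ay":0,"az":0,"x":0,"y":0,"z":0,"hand":0.6}]'

```text
time: 6.9
tool_pos: [0.6157, 0.3094, 0.0225]
eef_rot: [-3.141, -0.001, -3.119]
wrist_force: [-0.3, -0.8, 0.1]
opening: 0.0514
gripper_force: 0.0
```

Emit:
drive_tool --series '[{"ax":0,"ay":0,"az":0,"x":-0.25,"y":0,"z":-0.1,"hand":0.6},{"ax":0,"ay":0,"az":0,"x":-0.3,"y":-0.01,"z":0,"hand":0.6},{"ax":0,"ay":0,"az":0,"x":-0.25,"y":-0.01,"z":0,"hand":0.6},{"ax":0,"ay":0,"az":0,"x":-0.25,"y":-0.01,"z":0,"hand":0.6},{"ax":0,"ay":0,"az":0,"x":-0.25,"y":-0.01,"z":0,"hand":0.6},{"ax":0,"ay":0,"az":0,"x":-0.25,"y":-0.01,"z":0,"hand":0.6},{"ax":0,"ay":0,"az":0,"x":-0.25,"y":-0.01,"z":0,"hand":0.6},{"ax":0,"ay":0,"az":0,"x":-0.25,"y":-0.01,"z":0,"hand":0.6}]'

```text
time: 7.7
tool_pos: [0.5348, 0.307, 0.0205]
eef_rot: [3.14, 0.004, -3.119]
wrist_force: [3.8, -0.3, 0.2]
opening: 0.0512
gripper_force: 3.6
```

Emit:
drive_tool --series '[{"ax":0,"ay":0,"az":0,"x":-0.25,"y":0,"z":0,"hand":0.6},{"ax":0,"ay":0,"az":0,"x":-0.25,"y":-0.01,"z":0,"hand":0.6},{"ax":0,"ay":0,"az":0,"x":-0.25,"y":-0.01,"z":0,"hand":0.6},{"ax":0,"ay":0,"az":0,"x":-0.25,"y":-0.01,"z":0,"hand":0.6},{"ax":0,"ay":0,"az":0,"x":-0.25,"y":-0.01,"z":0,"hand":0.6},{"ax":0,"ay":0,"az":0,"x":-0.25,"y":-0.01,"z":0,"hand":0.6},{"ax":0,"ay":0,"az":0,"x":-0.15,"y":-0.01,"z":0,"hand":0.6},{"ax":0,"ay":0,"az":0,"x":0,"y":0,"z":0,"hand":0.6}]'

```text
time: 8.5
tool_pos: [0.4672, 0.3045, 0.0195]
eef_rot: [3.141, 0.0, -3.118]
wrist_force: [-0.2, -0.3, 0.1]
opening: 0.0512
gripper_force: 0.0
```

Run:
```python
from h import *
p,d=capture("side"); cv2.imwrite("pics/e1.png",p)
P=cloud("side",d).reshape(-1,3); Q=P[(P[:,0]>.3)&(P[:,0]<.49)&(P[:,1]>.2)&(P[:,1]<.42)&(abs(P[:,2]-.065)<.004)]
print(len(Q),cv2.minEnclosingCircle(Q[:,:2].astype(np.float32)))
```

```text
1140 ((0.419090211391449, 0.3068075180053711), 0.04788193851709366)
```

View pics/e1.png

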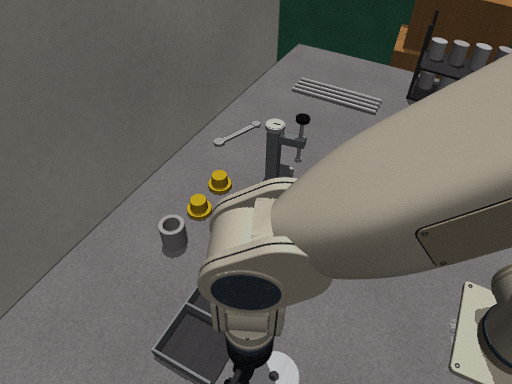

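The picture shows the piston clear of the tray, with its edge at about (283,370) beside the fingers. Its centre measures (0.419, 0.307). Next I'll back off, lift, turn and go round to the +y side.

Emit:
drive_tool --series '[{"ax":0,"ay":0,"az":0,"x":0.5,"y":0,"z":0,"hand":0.6},{"ax":0,"ay":0,"az":0,"x":0,"y":0,"z":1,"hand":0.6},{"ax":0,"ay":0,"az":0,"x":0,"y":0,"z":1,"hand":0.6},{"ax":0,"ay":0,"az":-1,"x":0,"y":0.5,"z":0.3,"hand":0.6},{"ax":0,"ay":0,"az":-1,"x":0,"y":0.5,"z":0,"hand":0.6},{"ax":0,"ay":0,"az":-1,"x":0,"y":0.5,"z":0,"hand":0.6},{"ax":0,"ay":0,"az":-1,"x":-0.5,"y":0.5,"z":0,"hand":0.6},{"ax":0,"ay":0,"az":-1,"x":-0.5,"y":0,"z":0,"hand":0.6}]'

```text
time: 9.35
tool_pos: [0.448, 0.3861, 0.1107]
eef_rot: [3.141, 0.0, 2.762]
wrist_force: [0.3, -0.1, -0.0]
opening: 0.0515
gripper_force: 0.0
```

Emit:
drive_tool --series '[{"ax":0,"ay":0,"az":-1,"x":-0.5,"y":0,"z":0,"hand":0.6},{"ax":0,"ay":0,"az":-1,"x":-0.2,"y":0,"z":0,"hand":0.6},{"ax":0,"ay":0,"az":-1,"x":0,"y":0,"z":0,"hand":0.6},{"ax":0,"ay":0,"az":-1,"x":0,"y":0,"z":0,"hand":0.6},{"ax":0,"ay":0,"az":-1,"x":0,"y":0,"z":0,"hand":0.6},{"ax":0,"ay":0,"az":-1,"x":0,"y":0,"z":0,"hand":0.6},{"ax":0,"ay":0,"az":-1,"x":0,"y":0,"z":0,"hand":0.6},{"ax":0,"ay":0,"az":-1,"x":0,"y":0,"z":0,"hand":0.6}]'

```text
time: 10.15
tool_pos: [0.4203, 0.3844, 0.1112]
eef_rot: [3.141, 0.001, 2.121]
wrist_force: [-0.2, -0.1, -0.6]
opening: 0.0516
gripper_force: 0.0
```

Emit:
drive_tool --series '[{"ax":0,"ay":0,"az":-1,"x":0,"y":0,"z":0,"hand":0.6},{"ax":0,"ay":0,"az":-1,"x":0,"y":0,"z":0,"hand":0.6},{"ax":0,"ay":0,"az":-1,"x":0,"y":0,"z":0,"hand":0.6},{"ax":0,"ay":0,"az":-1,"x":0,"y":0,"z":0,"hand":0.6},{"ax":0,"ay":0,"az":-1,"x":0,"y":0,"z":0,"hand":0.6},{"ax":0,"ay":0,"az":-1,"x":0,"y":0,"z":0,"hand":0.6},{"ax":0,"ay":0,"az":-0.9,"x":0,"y":0,"z":0,"hand":0.6},{"ax":0,"ay":0,"az":0,"x":0,"y":0,"z":0,"hand":0.6}]'

```text
time: 10.95
tool_pos: [0.4203, 0.3844, 0.1112]
eef_rot: [3.141, 0.001, 1.571]
wrist_force: [0.1, -0.4, 0.1]
opening: 0.0514
gripper_force: 0.0
```

Emit:
drive_tool --series '[{"ax":0,"ay":0,"az":0,"x":0,"y":0,"z":-1,"hand":0.6},{"ax":0,"ay":0,"az":0,"x":0,"y":0,"z":-0.8,"hand":0.6},{"ax":0,"ay":0,"az":0,"x":0,"y":0,"z":-0.45,"hand":0.6},{"ax":0,"ay":0,"az":0,"x":0,"y":-0.3,"z":0,"hand":0.6},{"ax":0,"ay":0,"az":0,"x":0,"y":-0.3,"z":0,"hand":0.6},{"ax":0,"ay":0,"az":0,"x":0,"y":-0.2,"z":0,"hand":0.6},{"ax":0,"ay":0,"az":0,"x":0,"y":-0.2,"z":0,"hand":0.6},{"ax":0,"ay":0,"az":0,"x":0,"y":-0.3,"z":0,"hand":0.6}]'

```text
time: 11.75
tool_pos: [0.421, 0.3326, 0.0225]
eef_rot: [3.139, -0.001, 1.573]
wrist_force: [-0.3, 3.3, -0.2]
opening: 0.0513
gripper_force: 2.2
```

Emit:
drive_tool --series '[{"ax":0,"ay":0,"az":0,"x":0,"y":-0.3,"z":0,"hand":0.6},{"ax":0,"ay":0,"az":0,"x":0,"y":-0.35,"z":0,"hand":0.6},{"ax":0,"ay":0,"az":0,"x":0,"y":-0.4,"z":0,"hand":0.6},{"ax":0,"ay":0,"az":0,"x":0,"y":-0.4,"z":0,"hand":0.6},{"ax":0,"ay":0,"az":0,"x":0,"y":-0.4,"z":0,"hand":0.6},{"ax":0,"ay":0,"az":0,"x":0,"y":-0.4,"z":0,"hand":0.6},{"ax":0,"ay":0,"az":0,"x":0,"y":-0.4,"z":0,"hand":0.6},{"ax":0,"ay":0,"az":0,"x":0,"y":-0.4,"z":0,"hand":0.6}]'

```text
time: 12.55
tool_pos: [0.421, 0.2102, 0.0224]
eef_rot: [3.138, -0.001, 1.573]
wrist_force: [0.3, 6.6, 2.6]
opening: 0.0514
gripper_force: 2.9
```

Emit:
drive_tool --series '[{"ax":0,"ay":0,"az":0,"x":0,"y":-0.4,"z":0,"hand":0.6},{"ax":0,"ay":0,"az":0,"x":0,"y":-0.4,"z":0,"hand":0.6},{"ax":0,"ay":0,"az":0,"x":0,"y":-0.4,"z":0,"hand":0.6},{"ax":0,"ay":0,"az":0,"x":0,"y":-0.4,"z":0,"hand":0.6}]'

```text
time: 12.95
tool_pos: [0.4209, 0.1462, 0.0224]
eef_rot: [3.138, -0.001, 1.573]
wrist_force: [-0.0, 7.1, 4.0]
opening: 0.0514
gripper_force: 3.3
```

```bash
cat > loc.py <<'E'
from h import *
def loc(x,y,r=.075):
    out=[]
    for n in("side","top"):
        p,d=capture(n); P=cloud(n,d); m=(np.hypot(P[...,0]-x,P[...,1]-y)<r)&(abs(P[...,2]-.067)<.005)
        Q=P[m]&0 if 0 else P[m]
        if len(Q)>30: print(n,len(Q),cv2.minEnclosingCircle(Q[:,:2].astype(np.float32)))
        cv2.imwrite(f"pics/last_{n}.png",p)
    s=state(); print(s["tool_pos"],s["wrist_force"],s["q"],s["time"])
E
python3 -c "
from loc import *
loc(.42,.1)"
```

```text
side 98 ((0.4196659028530121, 0.11776213347911835), 0.05800766870379448)
top 471 ((0.42368215322494507, 0.09511041641235352), 0.04509851336479187)
[0.42043516 0.14481378 0.02198689] [-0.24627753 -0.94008239  0.14717335] [ 0.14382539  0.25305268 -0.58023688  0.73562844 -0.0018406   1.71484082] 13.05
```

Emit:
drive_tool --series '[{"ax":0,"ay":0,"az":0,"x":0,"y":-0.2,"z":0,"hand":0.6},{"ax":0,"ay":0,"az":0,"x":0,"y":-0.4,"z":0,"hand":0.6},{"ax":0,"ay":0,"az":0,"x":0,"y":-0.4,"z":0,"hand":0.6},{"ax":0,"ay":0,"az":0,"x":0,"y":-0.4,"z":0,"hand":0.6},{"ax":0,"ay":0,"az":0,"x":0,"y":-0.4,"z":0,"hand":0.6},{"ax":0,"ay":0,"az":0,"x":0,"y":-0.4,"z":0,"hand":0.6},{"ax":0,"ay":0,"az":0,"x":0,"y":-0.4,"z":0,"hand":0.6},{"ax":0,"ay":0,"az":0,"x":0,"y":-0.4,"z":0,"hand":0.6}]'

```text
time: 13.85
tool_pos: [0.4205, 0.0268, 0.0218]
eef_rot: [3.14, -0.001, 1.574]
wrist_force: [1.3, 8.0, 5.2]
opening: 0.0508
gripper_force: 3.8
```

Emit:
drive_tool --series '[{"ax":0,"ay":0,"az":0,"x":0,"y":-0.4,"z":0,"hand":0.6},{"ax":0,"ay":0,"az":0,"x":0,"y":-0.4,"z":0,"hand":0.6},{"ax":0,"ay":0,"az":0,"x":0,"y":-0.4,"z":0,"hand":0.6},{"ax":0,"ay":0,"az":0,"x":0,"y":-0.4,"z":0,"hand":0.6},{"ax":0,"ay":0,"az":0,"x":0,"y":-0.4,"z":0,"hand":0.6},{"ax":0,"ay":0,"az":0,"x":0,"y":-0.4,"z":0,"hand":0.6},{"ax":0,"ay":0,"az":0,"x":0,"y":-0.4,"z":0,"hand":0.6},{"ax":0,"ay":0,"az":0,"x":0,"y":-0.4,"z":0,"hand":0.6}]'

```text
time: 14.65
tool_pos: [0.4202, -0.1009, 0.0217]
eef_rot: [3.14, -0.001, 1.574]
wrist_force: [-0.2, 9.7, 8.4]
opening: 0.0512
gripper_force: 4.9
```

Emit:
drive_tool --series '[{"ax":0,"ay":0,"az":0,"x":0,"y":-0.4,"z":0,"hand":0.6},{"ax":0,"ay":0,"az":0,"x":0,"y":-0.4,"z":0,"hand":0.6},{"ax":0,"ay":0,"az":0,"x":0,"y":-0.4,"z":0,"hand":0.6},{"ax":0,"ay":0,"az":0,"x":0,"y":-0.4,"z":0,"hand":0.6},{"ax":0,"ay":0,"az":0,"x":0,"y":-0.4,"z":0,"hand":0.6},{"ax":0,"ay":0,"az":0,"x":0,"y":-0.2,"z":0,"hand":0.6},{"ax":0,"ay":0,"az":0,"x":0,"y":-0.15,"z":0,"hand":0.6},{"ax":0,"ay":0,"az":0,"x":0,"y":0,"z":0,"hand":0.6}]'

```text
time: 15.45
tool_pos: [0.4201, -0.1955, 0.0214]
eef_rot: [3.141, 0.0, 1.573]
wrist_force: [0.1, 2.6, 2.9]
opening: 0.0511
gripper_force: 1.8
```

```bash
python3 -c "
from loc import *
loc(.42,-.245)"
```

```text
side 147 ((0.42014607787132263, -0.21455080807209015), 0.05407542362809181)
[ 0.42009952 -0.19540703  0.02133842] [-0.47151931  1.08203157  1.60907135] [-6.16431463e-01  2.81055252e-01 -5.39634950e-01  7.49061510e-01
 -5.79584137e-04  9.52549030e-01] 15.55
```

Emit:
drive_tool --series '[{"ax":0,"ay":0,"az":0,"x":0,"y":0.5,"z":0,"hand":0.6},{"ax":0,"ay":0,"az":0,"x":0,"y":0,"z":1,"hand":0.6},{"ax":0,"ay":0,"az":0,"x":0,"y":0,"z":1,"hand":0.6},{"ax":0,"ay":0,"az":-1,"x":-0.5,"y":0,"z":0.4,"hand":0.6},{"ax":0,"ay":0,"az":-1,"x":-0.5,"y":0,"z":0,"hand":0.6},{"ax":0,"ay":0,"az":-1,"x":-0.5,"y":-0.5,"z":0,"hand":0.6},{"ax":0,"ay":0,"az":-1,"x":-0.4,"y":-0.5,"z":0,"hand":0.6},{"ax":0,"ay":0,"az":-1,"x":0,"y":-0.5,"z":0,"hand":0.6}]'

```text
time: 16.35
tool_pos: [0.3426, -0.2357, 0.1175]
eef_rot: [3.141, 0.002, 1.169]
wrist_force: [0.7, -0.2, 0.2]
opening: 0.0515
gripper_force: 0.0
```

Emit:
drive_tool --series '[{"ax":0,"ay":0,"az":-1,"x":0,"y":-0.5,"z":0,"hand":0.6},{"ax":0,"ay":0,"az":-1,"x":0,"y":0,"z":0,"hand":0.6},{"ax":0,"ay":0,"az":-1,"x":0,"y":0,"z":0,"hand":0.6},{"ax":0,"ay":0,"az":-1,"x":0,"y":0,"z":0,"hand":0.6},{"ax":0,"ay":0,"az":-1,"x":0,"y":0,"z":0,"hand":0.6},{"ax":0,"ay":0,"az":-1,"x":0,"y":0,"z":0,"hand":0.6},{"ax":0,"ay":0,"az":-1,"x":0,"y":0,"z":0,"hand":0.6},{"ax":0,"ay":0,"az":-1,"x":0,"y":0,"z":0,"hand":0.6}]'

```text
time: 17.15
tool_pos: [0.3442, -0.2556, 0.1173]
eef_rot: [3.14, 0.002, 0.529]
wrist_force: [0.3, 0.0, -1.1]
opening: 0.0512
gripper_force: 0.0
```

Emit:
drive_tool --series '[{"ax":0,"ay":0,"az":-1,"x":0,"y":0,"z":0,"hand":0.6},{"ax":0,"ay":0,"az":-1,"x":0,"y":0,"z":0,"hand":0.6},{"ax":0,"ay":0,"az":-1,"x":0,"y":0,"z":0,"hand":0.6},{"ax":0,"ay":0,"az":-1,"x":0,"y":0,"z":0,"hand":0.6},{"ax":0,"ay":0,"az":-0.7,"x":0,"y":0,"z":0,"hand":0.6},{"ax":0.13,"ay":-0.82,"az":0,"x":0,"y":0,"z":0,"hand":0.6},{"ax":0.13,"ay":-0.82,"az":0,"x":0,"y":0,"z":0,"hand":0.6},{"ax":0.13,"ay":-0.82,"az":0,"x":0,"y":0,"z":0,"hand":0.6}]'

```text
time: 17.95
tool_pos: [0.3444, -0.2555, 0.1174]
eef_rot: [3.14, -0.2, 0.158]
wrist_force: [0.5, -1.0, -0.0]
opening: 0.0512
gripper_force: 0.0
```

```bash
python3 -c "
from loc import *
loc(.42,-.245)
a,b=cv2.imread('pics/last_side.png'),cv2.imread('pics/last_top.png')
cv2.imwrite('pics/f1.png',np.hstack([cv2.resize(a[60:300,180:420],(400,400)),cv2.resize(b[140:340,220:420],(400,400))]))
print(state()['eef_rot'])"
```

```text
side 603 ((0.41862645745277405, -0.24202904105186462), 0.04670098423957825)
top 564 ((0.4231301248073578, -0.24189972877502441), 0.04592757299542427)
[ 0.3432663  -0.2553031   0.11713297] [-0.71171217 -0.41427635 -0.07742468] [-0.96242908  0.04702122 -0.56299801  0.87208868  0.17794907  2.03208768] 18.05
[ 3.14074039 -0.19861406  0.15507786]
```

View pics/f1.png

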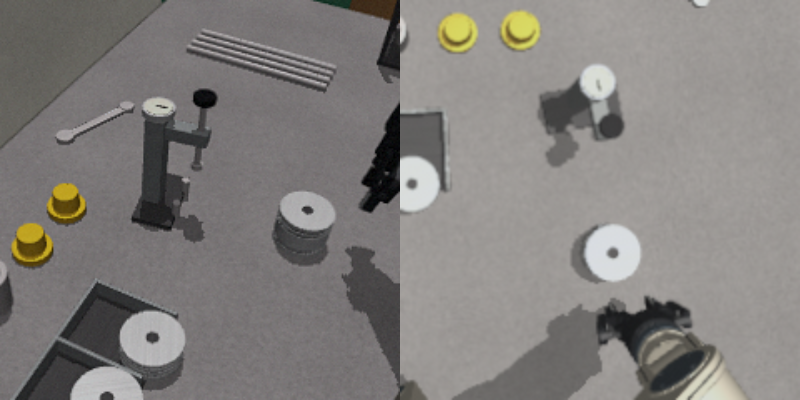

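The picture shows the piston standing in front of the gauge at side crop (305,220), with the fingers behind it and leaning back. I'll lower the tool and push.

Emit:
drive_tool --series '[{"ax":0,"ay":0,"az":0,"x":0,"y":0,"z":-1,"hand":0.6},{"ax":0,"ay":0,"az":0,"x":0,"y":0,"z":-0.8,"hand":0.6},{"ax":0,"ay":0,"az":0,"x":0,"y":0,"z":-0.5,"hand":0.6},{"ax":0,"ay":0,"az":0,"x":0.25,"y":0.037,"z":0,"hand":0.6},{"ax":0,"ay":0,"az":0,"x":0.25,"y":0.037,"z":0,"hand":0.6},{"ax":0,"ay":0,"az":0,"x":0.25,"y":0.037,"z":0,"hand":0.6},{"ax":0,"ay":0,"az":0,"x":0.25,"y":0.037,"z":0,"hand":0.6},{"ax":0,"ay":0,"az":0,"x":0.3,"y":0.045,"z":0,"hand":0.6}]'

```text
time: 18.85
tool_pos: [0.397, -0.2479, 0.0261]
eef_rot: [3.139, -0.197, 0.157]
wrist_force: [-5.5, -1.3, 3.6]
opening: 0.0513
gripper_force: 3.0
```

Emit:
drive_tool --series '[{"ax":0,"ay":0,"az":0,"x":0.3,"y":0.045,"z":0,"hand":0.6},{"ax":0,"ay":0,"az":0,"x":0.3,"y":0.045,"z":0,"hand":0.6},{"ax":0,"ay":0,"az":0,"x":0.3,"y":0.045,"z":0,"hand":0.6},{"ax":0,"ay":0,"az":0,"x":0.3,"y":0.045,"z":0,"hand":0.6},{"ax":0,"ay":0,"az":0,"x":0.3,"y":0.045,"z":0,"hand":0.6},{"ax":0,"ay":0,"az":0,"x":0.3,"y":0.045,"z":0,"hand":0.6},{"ax":0,"ay":0,"az":0,"x":0.3,"y":0.045,"z":0,"hand":0.6},{"ax":0,"ay":0,"az":0,"x":0.2,"y":0.03,"z":0,"hand":0.6}]'

```text
time: 19.65
tool_pos: [0.4893, -0.2338, 0.0261]
eef_rot: [3.14, -0.198, 0.157]
wrist_force: [-7.0, -1.7, 3.7]
opening: 0.0511
gripper_force: 3.2
```

```bash
python3 -c "
from loc import *
loc(.53,-.226)"
```

```text
side 559 ((0.5275444984436035, -0.22639809548854828), 0.050178974866867065)
top 511 ((0.5264323949813843, -0.23006875813007355), 0.05468209460377693)
[ 0.48979508 -0.23379417  0.0260418 ] [-1.77427904 -0.3827862   1.5567924 ] [-0.68083279  0.31044064 -0.50029336  0.624445    0.14652756  2.31300365] 19.75
```

Emit:
drive_tool --series '[{"ax":0,"ay":0,"az":0,"x":0.2,"y":0.03,"z":0,"hand":0.6},{"ax":0,"ay":0,"az":0,"x":0.2,"y":0.03,"z":0,"hand":0.6},{"ax":0,"ay":0,"az":0,"x":0.2,"y":0.03,"z":0,"hand":0.6},{"ax":0,"ay":0,"az":0,"x":0.2,"y":0.03,"z":0,"hand":0.6},{"ax":0,"ay":0,"az":0,"x":0.1,"y":0.015,"z":0,"hand":0.6},{"ax":0,"ay":0,"az":0,"x":0.06,"y":0.01,"z":0,"hand":0.6}]'

```text
time: 20.35
tool_pos: [0.5264, -0.2282, 0.0256]
eef_rot: [3.14, -0.197, 0.156]
wrist_force: [-7.2, -1.7, 4.4]
opening: 0.0513
gripper_force: 3.7
```

Emit:
drive_tool --series '[{"ax":0,"ay":0,"az":0,"x":0.06,"y":0.01,"z":0,"hand":0.6},{"ax":0,"ay":0,"az":0,"x":0.06,"y":0.01,"z":0,"hand":0.6}]'

```text
time: 20.55
tool_pos: [0.5309, -0.2275, 0.0257]
eef_rot: [3.14, -0.197, 0.156]
wrist_force: [-7.3, -1.1, 3.8]
opening: 0.0511
gripper_force: 3.6
```

Emit:
drive_tool --series '[{"ax":0,"ay":0,"az":0,"x":0.06,"y":0.01,"z":0,"hand":0.6},{"ax":0,"ay":0,"az":0,"x":0.06,"y":0.01,"z":0,"hand":0.6}]'

```text
time: 20.75
tool_pos: [0.5357, -0.2267, 0.0256]
eef_rot: [3.14, -0.197, 0.156]
wrist_force: [-7.0, -1.3, 4.4]
opening: 0.0511
gripper_force: 3.5
```

Emit:
drive_tool --series '[{"ax":0,"ay":0,"az":0,"x":0.06,"y":0.01,"z":0,"hand":0.6}]'

```text
time: 20.85
tool_pos: [0.5381, -0.2263, 0.0257]
eef_rot: [3.14, -0.197, 0.156]
wrist_force: [-7.4, -0.4, 4.5]
opening: 0.0515
gripper_force: 3.5
```

Emit:
drive_tool --series '[{"ax":0,"ay":0,"az":0,"x":0.04,"y":0.006,"z":0,"hand":0.6}]'

```text
time: 20.95
tool_pos: [0.5396, -0.2261, 0.0256]
eef_rot: [3.14, -0.197, 0.156]
wrist_force: [-12.9, -2.4, 7.2]
opening: 0.0512
gripper_force: 5.9
```

Emit:
drive_tool --series '[{"ax":0,"ay":0,"az":0,"x":0.04,"y":0.006,"z":0,"hand":0.6}]'

```text
time: 21.05
tool_pos: [0.54, -0.2259, 0.0253]
eef_rot: [3.14, -0.194, 0.155]
wrist_force: [-19.9, -5.0, 10.9]
opening: 0.0513
gripper_force: 9.8
```

The wrist force rose from 7 to 20 N, which means pin contact at the predicted place. I'll back off and check.

Emit:
drive_tool --series '[{"ax":0,"ay":0,"az":0,"x":0,"y":0,"z":0,"hand":0.6},{"ax":0,"ay":0,"az":0,"x":-0.1,"y":-0.015,"z":0,"hand":0.6},{"ax":0,"ay":0,"az":0,"x":-0.5,"y":-0.075,"z":0,"hand":0.6},{"ax":0,"ay":0,"az":0,"x":-1,"y":-0.15,"z":0,"hand":0.3},{"ax":0,"ay":0,"az":0,"x":-1,"y":-0.15,"z":0,"hand":0},{"ax":0,"ay":0,"az":0,"x":-0.5,"y":0,"z":1,"hand":0},{"ax":-0.13,"ay":0.82,"az":0,"x":-0.3,"y":0,"z":1,"hand":0},{"ax":-0.13,"ay":0.82,"az":0,"x":0,"y":0,"z":1,"hand":0}]'

```text
time: 21.85
tool_pos: [0.4041, -0.2413, 0.1476]
eef_rot: [3.14, -0.064, 0.154]
wrist_force: [1.1, -1.4, -0.6]
opening: 0.0
gripper_force: 0.0
```

```bash
python3 -c "
from loc import *
loc(.586,-.219,.06)
a,b=cv2.imread('pics/last_side.png'),cv2.imread('pics/last_top.png')
cv2.imwrite('pics/g1.png',np.hstack([cv2.resize(a[90:230,220:360],(400,400)),cv2.resize(b[140:300,240:400],(400,400))]))
print(state()['eef_rot'])"
```

```text
side 543 ((0.5818352699279785, -0.21822886168956757), 0.04659624025225639)
top 435 ((0.5841750502586365, -0.21715044975280762), 0.04493971914052963)
[ 0.40853974 -0.2432193   0.15107102] [ 1.33500762 -1.17873927 -0.33320159] [-0.74515028  0.13621219 -0.34979537  1.03488546  0.04976868  2.24070866] 21.95
[ 3.13332156 -0.06997789  0.15726555]
```

View pics/g1.png

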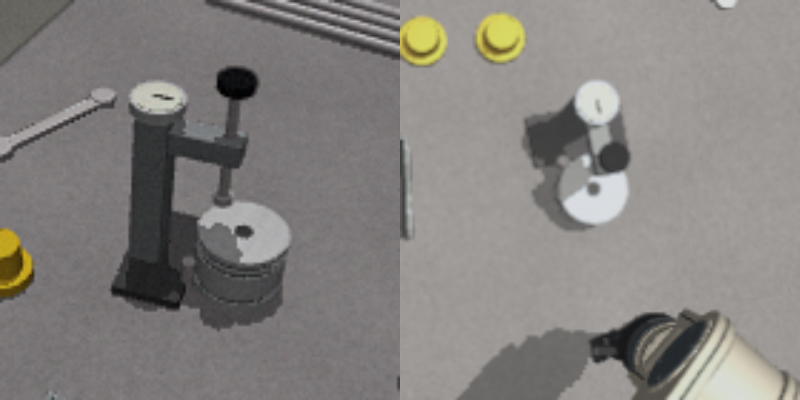

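The piston sits against the pins, at side crop (243,245) and measured (0.583, -0.218). The slide is up. Next I'll move above the knob with the fingers shut.

Emit:
drive_tool --series '[{"ax":-0.13,"ay":0.86,"az":0,"x":0,"y":0,"z":1,"hand":0},{"ax":0,"ay":0,"az":0,"x":0,"y":0,"z":1,"hand":0},{"ax":0,"ay":0,"az":0,"x":0,"y":0,"z":1,"hand":0},{"ax":0,"ay":0,"az":0,"x":0.5,"y":0.07,"z":0.3,"hand":0},{"ax":0,"ay":0,"az":0,"x":1,"y":0.14,"z":0,"hand":0},{"ax":0,"ay":0,"az":0,"x":1,"y":0.14,"z":0,"hand":0},{"ax":0,"ay":0,"az":0,"x":1,"y":0.14,"z":0,"hand":0},{"ax":0,"ay":0,"az":0,"x":0.6,"y":0.08,"z":0,"hand":0}]'

```text
time: 22.75
tool_pos: [0.5726, -0.2177, 0.2764]
eef_rot: [-3.141, 0.003, 0.158]
wrist_force: [-0.4, -0.8, -0.5]
opening: -0.0002
gripper_force: 0.0
```

Emit:
drive_tool --series '[{"ax":0,"ay":0,"az":0,"x":0.4,"y":0.06,"z":0,"hand":0},{"ax":0,"ay":0,"az":0,"x":0.3,"y":0.04,"z":0,"hand":0},{"ax":0,"ay":0,"az":0,"x":0,"y":0,"z":0,"hand":0},{"ax":0,"ay":0,"az":0,"x":0,"y":0,"z":0,"hand":0}]'

```text
time: 23.15
tool_pos: [0.5979, -0.2143, 0.2769]
eef_rot: [-3.142, 0.004, 0.157]
wrist_force: [-0.0, -0.4, 0.6]
opening: -0.0001
gripper_force: 0.0
```

Emit:
drive_tool --series '[{"ax":0,"ay":0,"az":0,"x":0.22,"y":-0.02,"z":0,"hand":0},{"ax":0,"ay":0,"az":0,"x":0,"y":0,"z":-0.4,"hand":0},{"ax":0,"ay":0,"az":0,"x":0,"y":0,"z":-0.4,"hand":0},{"ax":0,"ay":0,"az":0,"x":0,"y":0,"z":-0.1,"hand":0},{"ax":0,"ay":0,"az":0,"x":0,"y":0,"z":-0.1,"hand":0},{"ax":0,"ay":0,"az":0,"x":0,"y":0,"z":-0.1,"hand":0},{"ax":0,"ay":0,"az":0,"x":0,"y":0,"z":-0.1,"hand":0}]'

```text
time: 23.85
tool_pos: [0.6067, -0.2156, 0.2302]
eef_rot: [3.14, 0.003, 0.156]
wrist_force: [-2.9, 0.2, 4.7]
opening: 0.0
gripper_force: 2.2
```

Emit:
drive_tool --series '[{"ax":0,"ay":0,"az":0,"x":0,"y":0,"z":-0.1,"hand":0},{"ax":0,"ay":0,"az":0,"x":0,"y":0,"z":-0.1,"hand":0},{"ax":0,"ay":0,"az":0,"x":0,"y":0,"z":-0.1,"hand":0},{"ax":0,"ay":0,"az":0,"x":0,"y":0,"z":-0.1,"hand":0}]'

```text
time: 24.25
tool_pos: [0.6067, -0.2155, 0.2135]
eef_rot: [3.14, 0.004, 0.156]
wrist_force: [-2.4, -0.5, 5.4]
opening: -0.0001
gripper_force: 2.9
```

Contact is good at 5.4 N, with the reading near 0.0235. I'll go on in small steps.

Emit:
drive_tool --series '[{"ax":0,"ay":0,"az":0,"x":0,"y":0,"z":-0.05,"hand":0},{"ax":0,"ay":0,"az":0,"x":0,"y":0,"z":-0.04,"hand":0}]'

```text
time: 24.45
tool_pos: [0.6068, -0.2155, 0.2099]
eef_rot: [3.14, 0.004, 0.156]
wrist_force: [-2.6, 0.4, 5.9]
opening: 0.0002
gripper_force: 3.0
```

Emit:
drive_tool --series '[{"ax":0,"ay":0,"az":0,"x":0,"y":0,"z":-0.025,"hand":0}]'

```text
time: 24.55
tool_pos: [0.6067, -0.2155, 0.2089]
eef_rot: [3.141, 0.004, 0.156]
wrist_force: [-3.1, -0.1, 5.3]
opening: 0.0
gripper_force: 3.1
```

Emit:
drive_tool --series '[{"ax":0,"ay":0,"az":0,"x":0,"y":0,"z":-0.025,"hand":0}]'

```text
time: 24.65
tool_pos: [0.6068, -0.2155, 0.208]
eef_rot: [3.14, 0.004, 0.156]
wrist_force: [-3.4, 0.6, 14.4]
opening: 0.0001
gripper_force: 8.1
```

The force stepped up to 14 N at 0.208, so the foot is on the crown with about 8 N. I'll hold there.

Emit:
drive_tool --series '[{"ax":0,"ay":0,"az":0,"x":0,"y":0,"z":0,"hand":0},{"ax":0,"ay":0,"az":0,"x":0,"y":0,"z":0,"hand":0},{"ax":0,"ay":0,"az":0,"x":0,"y":0,"z":0,"hand":0},{"ax":0,"ay":0,"az":0,"x":0,"y":0,"z":0,"hand":0}]'

```text
time: 25.05
tool_pos: [0.6067, -0.2155, 0.2081]
eef_rot: [3.14, 0.004, 0.156]
wrist_force: [-3.4, -0.3, 6.2]
opening: -0.0001
gripper_force: 3.2
```

Emit:
drive_tool --series '[{"ax":0,"ay":0,"az":0,"x":0,"y":0,"z":0,"hand":0},{"ax":0,"ay":0,"az":0,"x":0,"y":0,"z":0,"hand":0},{"ax":0,"ay":0,"az":0,"x":0,"y":0,"z":0,"hand":0},{"ax":0,"ay":0,"az":0,"x":0,"y":0,"z":0,"hand":0}]'

```text
time: 25.45
tool_pos: [0.6067, -0.2155, 0.2081]
eef_rot: [3.14, 0.004, 0.156]
wrist_force: [-3.0, -0.1, 6.6]
opening: -0.0001
gripper_force: 3.2
```

The force settled back to the spring value, so the 14 N was a transient. I'll press a little more.

Emit:
drive_tool --series '[{"ax":0,"ay":0,"az":0,"x":0,"y":0,"z":-0.015,"hand":0},{"ax":0,"ay":0,"az":0,"x":0,"y":0,"z":0,"hand":0},{"ax":0,"ay":0,"az":0,"x":0,"y":0,"z":0,"hand":0}]'

```text
time: 25.75
tool_pos: [0.6068, -0.2155, 0.2081]
eef_rot: [3.14, 0.003, 0.156]
wrist_force: [-4.1, 0.8, 9.1]
opening: 0.0002
gripper_force: 4.9
```

Emit:
drive_tool --series '[{"ax":0,"ay":0,"az":0,"x":0,"y":0,"z":-0.015,"hand":0},{"ax":0,"ay":0,"az":0,"x":0,"y":0,"z":0,"hand":0},{"ax":0,"ay":0,"az":0,"x":0,"y":0,"z":0,"hand":0}]'

```text
time: 26.05
tool_pos: [0.6068, -0.2156, 0.208]
eef_rot: [3.14, 0.003, 0.156]
wrist_force: [-4.8, -0.5, 13.7]
opening: 0.0004
gripper_force: 6.6
```

Emit:
drive_tool --series '[{"ax":0,"ay":0,"az":0,"x":0,"y":0,"z":0,"hand":0},{"ax":0,"ay":0,"az":0,"x":0,"y":0,"z":0,"hand":0},{"ax":0,"ay":0,"az":0,"x":0,"y":0,"z":0,"hand":0},{"ax":0,"ay":0,"az":0,"x":0,"y":0,"z":0,"hand":0}]'

```text
time: 26.45
tool_pos: [0.6068, -0.2155, 0.208]
eef_rot: [3.14, 0.003, 0.156]
wrist_force: [-4.4, -0.1, 12.4]
opening: 0.0001
gripper_force: 6.6
```

Emit:
drive_tool --series '[{"ax":0,"ay":0,"az":0,"x":0,"y":0,"z":0,"hand":0},{"ax":0,"ay":0,"az":0,"x":0,"y":0,"z":0,"hand":0},{"ax":0,"ay":0,"az":0,"x":0,"y":0,"z":0,"hand":0},{"ax":0,"ay":0,"az":0,"x":0,"y":0,"z":0,"hand":0}]'

```text
time: 26.85
tool_pos: [0.6068, -0.2156, 0.208]
eef_rot: [3.14, 0.003, 0.156]
wrist_force: [-4.3, 0.9, 14.0]
opening: 0.0
gripper_force: 6.6
```

The force held at 12–14 N for 0.8 s, about 6.5 N above the spring. I'll raise gently and retreat.

Emit:
drive_tool --series '[{"ax":0,"ay":0,"az":0,"x":0,"y":0,"z":0.1,"hand":0},{"ax":0,"ay":0,"az":0,"x":0,"y":0,"z":0.2,"hand":0},{"ax":0,"ay":0,"az":0,"x":0,"y":0,"z":0.2,"hand":0},{"ax":0,"ay":0,"az":0,"x":0,"y":0,"z":0.2,"hand":0},{"ax":0,"ay":0,"az":0,"x":0,"y":0,"z":0.5,"hand":0},{"ax":0,"ay":0,"az":0,"x":0,"y":0,"z":1,"hand":0},{"ax":0,"ay":0,"az":0,"x":-1,"y":0,"z":0.5,"hand":0},{"ax":0,"ay":0,"az":0,"x":-1,"y":0,"z":0,"hand":0}]'

```text
time: 27.65
tool_pos: [0.5275, -0.2156, 0.3166]
eef_rot: [3.139, 0.001, 0.158]
wrist_force: [-0.5, -0.5, 0.1]
opening: -0.0001
gripper_force: 0.0
```

Emit:
drive_tool --series '[{"ax":0,"ay":0,"az":0,"x":-1,"y":0,"z":0,"hand":0},{"ax":0,"ay":0,"az":0,"x":-1,"y":0,"z":0,"hand":0},{"ax":0,"ay":0,"az":0,"x":0,"y":0,"z":0,"hand":0},{"ax":0,"ay":0,"az":0,"x":0,"y":0,"z":0,"hand":0}]'

```text
time: 28.05
tool_pos: [0.4465, -0.2153, 0.3152]
eef_rot: [3.14, 0.003, 0.156]
wrist_force: [-0.1, -0.4, -0.4]
opening: -0.0002
gripper_force: 0.0
```

```bash
python3 -c "
from loc import *
loc(.583,-.218,.06)
a,b=cv2.imread('pics/last_side.png'),cv2.imread('pics/last_top.png')
cv2.imwrite('pics/k1.png',np.hstack([a[:,120:],cv2.resize(b[120:320,120:400],(392,280))[:,:392]]) if 0 else a)
p,d=capture('top');P=cloud('top',d);Q=P[(abs(P[...,0]-.607)<.03)&(abs(P[...,1]+.2155)<.03)&(P[...,2]>.18)];print(len(Q),np.median(Q,0))"
```

```text
side 547 ((0.5819492936134338, -0.21775281429290771), 0.046040020883083344)
top 439 ((0.5839576125144958, -0.216661274433136), 0.04470068961381912)
[ 0.44749739 -0.21548731  0.31448735] [-0.13150106 -0.60083312 -0.46396409] [-0.61618021  0.15690746  0.09816839  1.51449571 -0.00284641  2.36882874] 28.15
128 [ 0.60912415 -0.21485293  0.23646997]
```

View pics/k1.png

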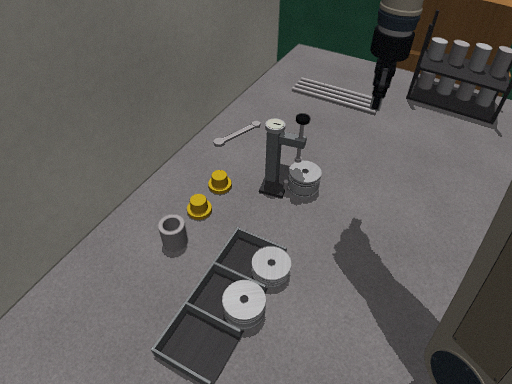

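The tall piston is home at the gauge at (305,177). The knob is back up at 0.236 m, the other two pistons are in their lanes, and the plugs and bushing haven't moved.

```bash
python3 -c "
from station import *
print(hand_in())"
```

```text
the job is handed in; nothing more can be done
None
```

I handed the job in at about 28 s: the tall piston is home against the pins, the foot bore on its crown with roughly 6.5 N for 0.8 s and sprang back up, and nothing else looked moved in the last picture; no verdict came back.

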